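# Pack the climbing rack into keyed tiers and dock the tray

### The arm

A 6-joint arm with a two-finger parallel gripper is mounted at the origin on the work surface. World frame = base frame: x ahead of the robot, y to its left, z up, the work surface at z = 0. Lengths are in mm, angles in rad, forces in N, time in s.
With the tool pointing down it reaches from about 275 to 750 mm from the base axis. Payload 10.2 kg.
Tool frame: the origin (TCP) lies between the finger pads; the fingertips stand 17 mm ahead of it and the grasp point (between the pads) lies 2 mm behind it (tips_ahead is the distance from the TCP to the fingertips, in mm); z points along the fingers, y is the line along which they close (so a half turn about z gives the same grasp; the last joint's range is limited). The gripper opens to 85 mm and grips with 20 to 120 N. Pads are 22 mm wide; open, the fingers measure 114 mm over their backs; the gripper's body (76 mm by 85 mm) begins 54 mm behind the grasp point. The pads swing forward as they close: fully open they stand 13 mm farther back than shut.
Start: joints at [1.117, 0.313, 1.498, -0, 1.331, -0.223], TCP at [120.11, 511.082, 248.294] pointing down, gripper open.
Joint ranges: [-2.94, 2.94], [-0.97, 2.17], [0.19, 2.56], [-1.23, 4.37], [0.02, 3.11], [-2.88, 2.88]. Speed limits (rad/s): [2.39, 2.39, 3.01, 3.14, 3.14, 3.14].

### API

Orientations are given as a unit quaternion [w, x, y, z].
In Python, from rig import sense, capture, finish_job, boxes_of, tips_ahead gives the robot as it stands.
- The arm moves only by the tool drive_tool, never from a script. Its argument "commands" is text: rows parted by semicolons, each of 7 numbers parted by spaces: the shift along the world's x, y, z in units of 0.1 m (1.0 is 0.1 m), then the turn, a rotation vector about the world's x, y, z in units of pi/4 rad (1.0 is pi/4 rad), then the opening in per cent of the stroke, from 0 (shut) to 100 (fully open). A call has 1 to 20 rows; each row shifts and turns the commanded pose from where the row before left it; what a row does not reach is not made up. A row lasts 1/12 s, in which the tool goes at most 41.7 mm and 7.16 degrees, less where a joint would pass 70% of its speed; a pose out of reach is approached as far as the arm can. A call with a number of a shift or a turn outside -1 to 1 is refused whole. A call with a gripper value outside its range is refused whole. The fingers move at their own pace and stop on an object; "force" is the grip in N (left out, the last holds). Time passes only in rows, so rows that do not move let the fingers close. It gives the time, the measured TCP pose, the force, the opening and the grip force at its end, in the units of the state.
- sense(): the state, without advancing time (a new reading comes with each control period).
- capture(name): name is "scene" or "top" or "wrist"; returns a dict with "pixels" (400x640x3 uint8, blue, green, red), "fov_y" (degrees; the focal length in pixels is half the picture's height over the tangent of half this angle, whatever the lens; pixels are square), "cx", "cy" (the principal point, pixels), "k1" (the pictures are not rectified: a ray, as slopes to the right and down, at radius r is drawn at 1 + k1 r^2 times it, then the intrinsics apply), "position" and "attitude" of the camera in the world; the wrist camera has in their place "tool_from_camera" (4x4, takes a point from camera to tool coordinates, whose origin is the TCP and whose axes are the flange's). Camera axes: x right, y down, z forward; pixel columns grow to the right and rows downward; lengths in mm; the calibration is good to about 2 mm. A picture is of the moment at which its call begins: read the wrist's pose just before it. There is no depth.
- finish_job(): hands the job in; it is judged then, once.
Trained networks look in a picture, given as the dict that the camera call returned (one of the last four; its "shot" number tells which), for a name from the list of things; names that differ only in an ending like _2 or _b are one class to them, and where a whole thing is asked for, a point or a joint stands for the part that bears it (a point fixed in the world has none). Each returns a list of dicts, best first, with "confidence" (0 to 1); they miss things now and then, are a little off and sometimes report something else, mostly with a low value. They report only what shows in the picture. A call takes as long as a camera call.
- boxes_of(picture, name): "position" ([column, row] in pixels, amid what is visible of it).
The state is a dict: "time_s": time; "joints": joint angles; "dq": joint speeds; "tau": joint torques, N m; "eef_pos": TCP position; "ee_rot": TCP orientation; "force": force on the tool from outside, world axes, zero at the start; "wrist_torque": the same for the moment, N m; "grip_width": opening from 0.0 (shut) to 1.0 (fully open); "grip_force": force on a finger pad.
Only numpy, scipy, OpenCV 4.12 (cv2) and the standard library are available. Lean on these libraries where they do the work, as an engineer would, in place of code of your own. Each camera call takes 0.05 s, during which the arm holds its last target. There are 200 camera calls.

### The job

Pack the climbing gear while the dark tray is still outside its dock: seat the darker grey tier on the tray and the lighter tier on top of that, each with the notch underneath right down over the T-shaped key below, with every orange cam that is there inside the darker (lower) tier and every green nut inside the lighter (upper) tier. Then slide the loaded tray under the dock's rails until it is fully home against the blue back plate, and let go of it. Leave the bowl, headlamp, nut tool, tape, oil bottle and mug where they stand.

Things in the scene. Friction and masses are not known exactly. Their poses are not given: they have to be found in the camera images.
- dock_home (a point): Dock fixed to the bench: two low aluminium rails with inward lips, flared blue guides at the mouth, blue back plate 110 mm high. This point: on the bench, where the tray's centre lies when fully home. x points into the dock, z up. 166 mm wide between rails; the lips, 148 mm apart, hang 12 to 18 mm up over the tray's edges. Rails begin at x = -60 mm, flares at -92; back plate face at +80.
- tray_key (a point): Dark steel sliding tray, loose: plate 160 x 160 x 8 mm, about 0.35 kg, orange T key 26 mm high on its deck (same T as the tiers'). This point: plate centre, half-way up the key, 21 mm above the bench. x points to the T head, the end that enters the dock first; z up. Starts in front of the dock, a little askew.
- tray_handle (a point): Centre of the tray's black handle: a rib 50 mm long (tray x), 12 mm thick (tray y), 8 to 48 mm above the bench, 115 mm behind the tray's centre (at -x), on a tongue 60 mm wide. Same axes as tray_key.
- lower_key (a point): Dark grey lower tier (open box 130 x 130 mm, 34 mm high): centre in plan, half-way up its orange T key, 47 mm above its underside. The key, also its handle, stands 26 mm above the rim: stem 12 mm wide (y), x = -24 to +16 mm; head 26 mm wide, x = +16 to +28. x points to the T head and the orange wall, z up. Starts upright on the bench, any yaw; 0.2 kg.
- upper_key (a point): Light, nearly white upper tier (open box 130 x 130 mm, 34 mm high): centre in plan, half-way up its orange T key, 47 mm above its underside. The key, also its handle, stands 26 mm above the rim: stem 12 mm wide (y), x = -24 to +16 mm; head 26 mm wide, x = +16 to +28. x points to the T head and the orange wall, z up. Starts upright on the bench, any yaw; 0.2 kg.
- cam_a_mid (a point): Orange aluminium climbing cam lobe, egg-shaped, lying flat, 20 mm thick: a disc of radius 13 mm with a nose of radius 7 mm centred 9.5 mm towards +y; about 50 g. This point: on the disc's axis, half-way up. x across the disc (26 mm wide, the way to grip it), z up. May be absent.
- cam_b_mid (a point): Orange aluminium climbing cam lobe, egg-shaped, lying flat, 20 mm thick: a disc of radius 13 mm with a nose of radius 7 mm centred 9.5 mm towards +y; about 50 g. This point: on the disc's axis, half-way up. x across the disc (26 mm wide, the way to grip it), z up. May be absent.
- nut_a_mid (a point): Green climbing nut: solid block 20 mm (x) x 28 mm (y) x 22 mm (z), about 50 g. This point: its centre. May be absent.
- nut_b_mid (a point): Green climbing nut: solid block 20 mm (x) x 28 mm (y) x 22 mm (z), about 50 g. This point: its centre. May be absent.
- lower_notch (a point): Notch of the lower tier: a T-shaped opening in its underside, exactly beneath its own key and pointing the same way, 2.5 mm wider all round than a key, 30 mm deep. It drops over the key below; turned otherwise the tier stays propped up. This point: centre of the underside, axes as the tier's key. Seated, it is level with the deck or rim below.
- lower_bay0 (a point): Compartment of the lower tier on its +y side: middle of its floor (floor 4 mm thick, 30 mm below the rim), 124 mm long along the tier's x, 43.5 mm wide, between the outer wall and the pillar under the key. The pillar is as high as the rim.
- lower_bay1 (a point): Compartment of the lower tier on its -y side: middle of its floor (floor 4 mm thick, 30 mm below the rim), 124 mm long along the tier's x, 43.5 mm wide, between the outer wall and the pillar under the key. The pillar is as high as the rim.
- upper_notch (a point): Notch of the upper tier: a T-shaped opening in its underside, exactly beneath its own key and pointing the same way, 2.5 mm wider all round than a key, 30 mm deep. It drops over the key below; turned otherwise the tier stays propped up. This point: centre of the underside, axes as the tier's key. Seated, it is level with the deck or rim below.
- upper_bay0 (a point): Compartment of the upper tier on its +y side: middle of its floor (floor 4 mm thick, 30 mm below the rim), 124 mm long along the tier's x, 43.5 mm wide, between the outer wall and the pillar under the key. The pillar is as high as the rim.
- upper_bay1 (a point): Compartment of the upper tier on its -y side: middle of its floor (floor 4 mm thick, 30 mm below the rim), 124 mm long along the tier's x, 43.5 mm wide, between the outer wall and the pillar under the key. The pillar is as high as the rim.
- bowl: Blue ceramic bowl, 110 mm across, 50 mm high, a bystander. Origin: centre of its underside.
- headlamp: Black headlamp with a red rocker switch on top, about 40 x 75 x 38 mm, a bystander. Origin: centre of its underside.
- nut_tool: Steel nut tool with a red grip, 170 mm long, lying flat, a bystander. Origin: centre of its underside.
- tape: Yellow tape roll, 80 mm across, 24 mm high, a bystander. Origin: centre of its underside.
- oil: Small blue oil bottle, 36 mm across, 90 mm high, a bystander. Origin: centre of its underside.
- mug: White mug, 80 mm across, 90 mm high, handle at +y, a bystander. Origin: centre of its underside.

How it is judged:
By the outcome, as a careful person would: the job done as asked, in the order asked, and still so for the second after the job is handed in, with the robot touching nothing.
Of cam_a, cam_b, nut_a, nut_b only 2 to 4 are there at a start; the rules pass over those that are not, and their reading is None.
At some moment in a run one of cam_a, cam_b, nut_a, nut_b may be knocked a few centimetres aside while the robot is not near it.
Once in a run the grip may slacken for a moment while it holds something.
It also fails if it takes over 210 s, if anything falls off the work surface, if the arm or the gripper's body presses on something with over 40 N, if the wrist force passes 120 N, or if a joint passes its speed limit or range.

## Working session

There is one attempt and no reset: what is moved stays moved. The work goes in short steps, Python scripts to look and compute and a tool call to move; the robot and the scene stay as the last step left them, time stands still between calls to the robot, and variables do not carry over. Pictures are saved under pics/ and viewed, at most 14 in all, crops included, and the job is handed in when it is done.

Besides the shell and the picture viewer there is one more tool, called after "Emit:" as name(argument=value, ...) on one line, values as JSON. drive_tool: Moves the arm, as the interface text tells. Shifts and turns lie within -1 to 1; 1 stands for 0.1 m of shift or pi/4 rad of turn. Its arguments: {"type":"object","properties":{"commands":{"type":"string"},"force":{"type":"number"}},"required":["commands"]}

```bash
mkdir -p pics; ls
cat > h.py <<'E'
import numpy as np, cv2
from scipy.spatial.transform import Rotation as R
from rig import sense, capture, finish_job, boxes_of, tips_ahead
def rot(q):
    q=np.array(q,float)
    return q if q.shape==(3,3) else R.from_quat([q[1],q[2],q[3],q[0]]).as_matrix()
def cam(name):
    s=sense(); p=capture(name)
    if name=="wrist":
        T=np.eye(4);T[:3,:3]=rot(s["ee_rot"]);T[:3,3]=s["eef_pos"]
        M=T@np.array(p["tool_from_camera"])
    else:
        M=np.eye(4);M[:3,:3]=rot(p["attitude"]);M[:3,3]=p["position"]
    p["M"]=M; p["f"]=p["pixels"].shape[0]/2/np.tan(np.radians(p["fov_y"])/2)
    return p
def toworld(p,uv,z):
    uv=np.atleast_2d(np.array(uv,float)); d=(uv-[p["cx"],p["cy"]])/p["f"]
    u=d.copy()
    for _ in range(20): u=d/(1+p["k1"]*(u**2).sum(1,keepdims=True))
    r=np.c_[u,np.ones(len(u))]@p["M"][:3,:3].T; c=p["M"][:3,3]
    return c+r*((z-c[2])/r[:,2:])
def topix(p,X):
    X=np.atleast_2d(np.array(X,float)); c=(X-p["M"][:3,3])@p["M"][:3,:3]
    u=c[:,:2]/c[:,2:]; u=u*(1+p["k1"]*(u**2).sum(1,keepdims=True))
    return u*p["f"]+[p["cx"],p["cy"]]
def rect(p,z,x0,x1,y0,y1,mm=1.0):
    "orthophoto at height z: columns = world -y (left is +y), rows = -x (up is +x)"
    xs=np.arange(x1,x0,-mm); ys=np.arange(y1,y0,-mm)
    Y,X=np.meshgrid(ys,xs); uv=topix(p,np.c_[X.ravel(),Y.ravel(),np.full(X.size,z)]).astype(np.float32)
    return cv2.remap(p["pixels"],uv[:,0].reshape(X.shape),uv[:,1].reshape(X.shape),cv2.INTER_LINEAR)
E
python3 - <<'E'
from h import *
for n in ("top","scene"):
    p=cam(n); cv2.imwrite(f"pics/{n}0.png",p["pixels"]); print(n,p["M"].round(2).tolist(),p["f"],p["k1"])
    for o,z in (("tray_key",34),("tray_handle",48),("lower_key",60),("upper_key",60),("cam_a_mid",20),("nut_a_mid",22),("bowl",25),("headlamp",38),("nut_tool",10),("tape",24),("oil",90),("mug",90),("dock_home",0)):
        try: print(o,[(np.round(b["position"]).tolist(),round(b["confidence"],2),toworld(p,b["position"],z)[0].round().tolist()) for b in boxes_of(p,o)[:4]])
        except Exception as e: print(o,e)
print(sense())
E
```

```text
pics
top [[-0.01, -0.99, 0.15, 404.31], [-1.0, 0.01, -0.0, -58.24], [0.0, -0.15, -0.99, 1283.15], [0.0, 0.0, 0.0, 1.0]] 478.0034639937328 -0.06135433359526042
tray_key [([283.0, 252.0], 0.98, [464.0, 30.0, 34.0])]
tray_handle [([287.0, 250.0], 0.68, [470.0, 21.0, 48.0])]
lower_key [([427.0, 271.0], 0.69, [411.0, -336.0, 60.0])]
upper_key [([411.0, 196.0], 0.63, [606.0, -304.0, 60.0]), ([268.0, 131.0], 0.55, [783.0, 70.0, 60.0])]
cam_a_mid [([410.0, 190.0], 0.73, [629.0, -310.0, 20.0])]
nut_a_mid [([246.0, 179.0], 0.18, [663.0, 131.0, 22.0])]
bowl [([268.0, 130.0], 0.9, [796.0, 74.0, 25.0]), ([231.0, 146.0], 0.61, [754.0, 173.0, 25.0])]
headlamp [([230.0, 143.0], 0.78, [758.0, 174.0, 38.0])]
nut_tool [([376.0, 141.0], 0.82, [768.0, -223.0, 10.0])]
tape [([498.0, 224.0], 0.65, [533.0, -542.0, 24.0]), ([411.0, 192.0], 0.17, [623.0, -312.0, 24.0])]
oil [([319.0, 140.0], 0.56, [749.0, -65.0, 90.0])]
mug [([146.0, 170.0], 0.93, [675.0, 380.0, 90.0])]
dock_home [([425.0, 272.0], 0.74, [410.0, -346.0, 0.0]), ([163.0, 241.0], 0.68, [497.0, 357.0, 0.0])]
scene [[-0.87, 0.42, -0.27, 913.66], [0
[... 1049 characters left out ...]
22.0, 0.0])]
{'time_s': 1.4, 'joints': array([ 1.11658390e+00,  3.12867048e-01,  1.49772653e+00, -2.90663101e-06,
        1.33098900e+00, -2.23405752e-01]), 'dq': array([ 0.00082803, -0.00031472, -0.00122206, -0.00017655,  0.00038692,
       -0.00147385]), 'tau': array([ 7.14990819e-06, -4.12164223e+01, -2.59901083e+01, -1.67686180e-04,
        5.44435825e-04, -1.40598249e-05]), 'eef_pos': array([120.11474513, 511.07200896, 248.30104916]), 'ee_rot': array([3.00656520e-06, 1.15147009e-01, 9.93348462e-01, 4.28420679e-06]), 'force': array([-0.22808849, -0.68742671,  0.24440941]), 'wrist_torque': array([-0.02343594,  0.02843757, -0.03042629]), 'grip_force': 0.0, 'grip_width': 0.9977377848637096}
```

Run:
```python
from h import *
p=cam("top"); np.save("top0.npy",p,allow_pickle=True)
im=p["pixels"][90:310,110:530]; cv2.imwrite("pics/a.png",cv2.resize(im,None,fx=1.9,fy=1.9,interpolation=cv2.INTER_CUBIC))
p=cam("scene"); im=p["pixels"][70:390,200:560]; cv2.imwrite("pics/b.png",cv2.resize(im,None,fx=1.85,fy=1.85,interpolation=cv2.INTER_CUBIC))
```

```text
(no output)
```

View pics/a.png

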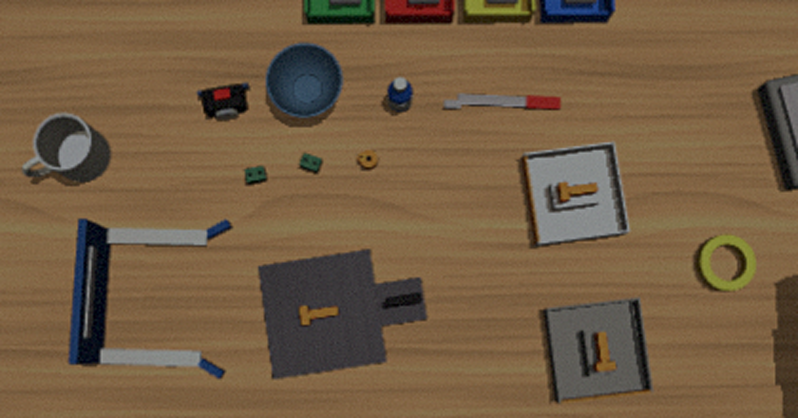

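View pics/b.png

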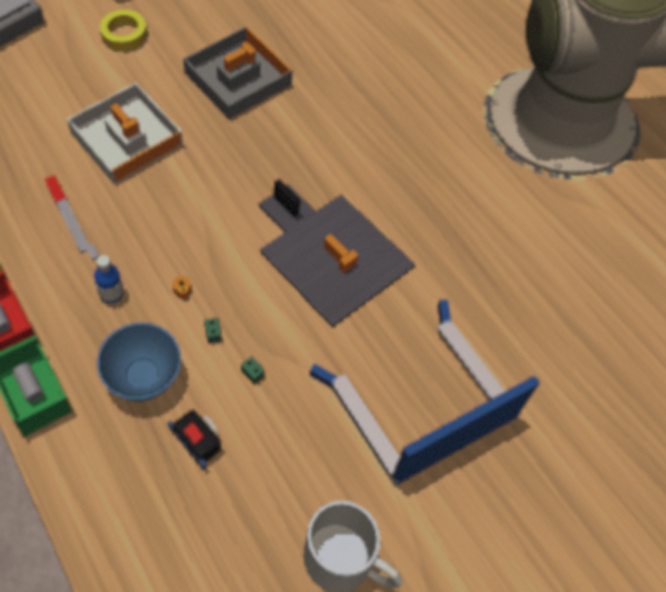

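```bash
cat >> h.py <<'E'
def orange(im):
    h=cv2.cvtColor(im,cv2.COLOR_BGR2HSV); return cv2.inRange(h,(5,130,70),(22,255,255))
def green(im):
    h=cv2.cvtColor(im,cv2.COLOR_BGR2HSV); return cv2.inRange(h,(45,70,25),(95,255,255))
def tkey(p,z,c,half=50,mm=0.5,show=None,seg=orange):
    "fit T outline at height z near c: returns centre (x,y), yaw deg. Matches a rendered T by optimisation"
    o=rect(p,z,c[0]-half,c[0]+half,c[1]-half,c[1]+half,mm); m=seg(o)
    if show: cv2.imwrite(show,np.hstack([o,cv2.cvtColor(m,cv2.COLOR_GRAY2BGR)]))
    T=np.array([(-24,-6),(16,-6),(16,-13),(28,-13),(28,13),(16,13),(16,6),(-24,6)],float)
    mf=cv2.GaussianBlur(m.astype(np.float32)/255,(0,0),2)
    def img(v):
        a=v[2];X=T@np.array([[np.cos(a),np.sin(a)],[-np.sin(a),np.cos(a)]])+v[:2]
        px=np.c_[(half-X[:,1])/mm,(half-X[:,0])/mm]
        q=np.zeros(m.shape,np.uint8); cv2.fillPoly(q,[np.round(px*16).astype(np.int32)],255,cv2.LINE_AA,4)
        return cv2.GaussianBlur(q.astype(np.float32)/255,(0,0),2)
    from scipy.optimize import minimize
    ys,xs=np.nonzero(m); mx,my=half-ys.mean()*mm,half-xs.mean()*mm
    best=None
    for a in np.arange(0,2*np.pi,np.pi/6):
        r=minimize(lambda v:((img(v)-mf)**2).sum(),[mx-5*np.cos(a),my-5*np.sin(a),a],method="Nelder-Mead",options=dict(initial_simplex=[[mx-5*np.cos(a),my-5*np.sin(a),a]]+[[mx-5*np.cos(a)+d[0],my-5*np.sin(a)+d[1],a+d[2]] for d in ((6,0,0),(0,6,0),(0,0,.3))],maxiter=150))
        if best is None or r.fun<best.fun: best=r
    v=best.x; return np.round([c[0]+v[0],c[1]+v[1],np.degrees(v[2])%360],2),round(best.fun/mf.sum(),3)
def blobs(p,z,box,seg,amin=100,mm=1.0):
    "min-area rects of colour blobs on plane z"
    m=seg(rect(p,z,*box,mm)); out=[]
    for c in cv2.findContours(m,cv2.RETR_EXTERNAL,cv2.CHAIN_APPROX_NONE)[0]:
        if cv2.contourArea(c)*mm*mm<amin: continue
        (u,v),(w,h),a=cv2.minAreaRect(c); b=cv2.boxPoints(((u,v),(w,h),a))
        e=max(((b[1]-b[0]),(b[2]-b[1])),key=np.linalg.norm); yaw=np.degrees(np.arctan2(-e[0],-e[1]))%180
        out.append((round(box[1]-v*mm,1),round(box[3]-u*mm,1),round(max(w,h)*mm,1),round(min(w,h)*mm,1),round(yaw,1)))
    return out
E
python3 - <<'E'
from h import *
p=np.load("top0.npy",allow_pickle=True).item()
for c,z in (((410,-330),60),((615,-290),60),((455,30),34)): print(tkey(p,z,c))
print(blobs(p,22,(600,740,-100,250),green,50)); print(blobs(p,20,(600,740,-100,250),orange,50))
w=cam("wrist"); print(np.array(w["tool_from_camera"]).round(2).tolist(),w["f"],w["k1"])
P=[(97+0,0)]
for n,uv,z in (("railtop far",(107,236),18),("railtop far mouth",(207,238),18),("near",(101,356),18),("near mouth",(199,359),18),("bp",(80,219),110),("bp2",(70,362),110)):
    print(n,toworld(p,np.array(uv)/1.9+[110,90],z)[0].round())
E
```

```text
(array([ 404.8 , -337.58,  184.97]), np.float64(0.022))
(array([ 622.29, -313.73,   97.17]), np.float64(0.168))
(array([458.74,  43.48,  98.45]), np.float64(0.006))
[(655.1, 137.5, 26.4, 20.1, np.float32(98.1)), (671.5, 58.8, 27.1, 19.7, np.float32(68.2))]
[(675.7, -22.8, 30.8, 30.5, np.float32(33.7))]
[[-0.0, -0.95, -0.31, 81.49], [1.0, -0.0, -0.0, -0.42], [0.0, -0.31, 0.95, -124.98], [0.0, 0.0, 0.0, 1.0]] 328.9812570284677 -0.06122984370888253
railtop far [569. 345.  18.]
railtop far mouth [565. 203.  18.]
near [401. 348.  18.]
near mouth [396. 211.  18.]
bp [580. 353. 110.]
bp2 [394. 359. 110.]
```

Emit:
drive_tool(commands="0.4 -0.1 0 0 0 0 100;0.4 -0.1 0 0 0 0 100;0.4 -0.1 0 0 0 0 100;0.4 -0.1 0 0 0 0 100;0.4 -0.1 0 0 0 0 100;0.3 -0.3 0 0 0 0 100;0.2 -0.35 0 0 0 0 100;0.2 -0.35 0 0 0 0 100;0 -0.4 0 0 0 0 100;0 -0.4 0 0 0 0 100;0 -0.4 0 0 0 0 100;0 -0.4 0 0 0 0 100;0 -0.4 0 0 0 0 100;0 -0.4 0 0 0 0 100;0 -0.4 0 0 0 0 100;0 -0.4 0 0 0 0 100;0 -0.4 0 0 0 0 100;0 -0.4 0 0 0 0 100;0 -0.4 0 0 0 0 100;0 -0.4 0 0 0 0 100")

```text
time_s: 3.22
eef_pos: [389.1, -120.4, 248.6]
ee_rot: [0.0, 0.115, 0.993, -0.0]
force: [1.0, 0.6, -1.0]
grip_width: 0.998
grip_force: 0.0
```

Emit:
drive_tool(commands="0.03 -0.4 0 0 0 0.15 100;0.03 -0.4 0 0 0 0.15 100;0.03 -0.4 -0.1 0 0 0.1 100;0.03 -0.4 -0.2 0 0 0 100;0.03 -0.4 -0.2 0 0 0 100;0 -0.17 -0.1 0 0 0 100;0 0 0 0 0 0 100;0 0 0 0 0 0 100")

```text
time_s: 3.88
eef_pos: [403.8, -326.5, 190.6]
ee_rot: [-0.0, -0.036, 0.999, 0.001]
force: [-0.3, 0.6, -0.7]
grip_width: 0.995
grip_force: 0.0
```

Run:
```python
from h import *
w=cam("wrist"); s=sense(); print(s["eef_pos"],s["force"])
print(tkey(w,60,(405,-338),show="pics/t1.png")); cv2.imwrite("pics/w1.png",w["pixels"])
```

```text
[ 404.11278886 -325.96376538  191.42915954] [-0.40845244  0.14604259 -0.12366389]
(array([ 400.32, -341.24,  185.76]), np.float64(0.159))
```

View pics/w1.png

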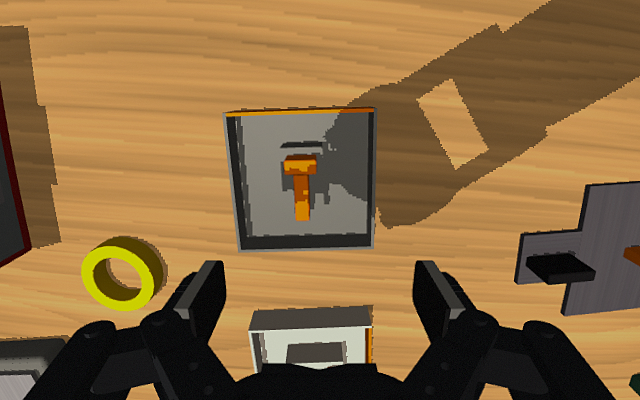

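```bash
cat >> h.py <<'E'
from scipy.optimize import minimize
KEY=np.array([(-24,-6),(16,-6),(16,-13),(28,-13),(28,13),(16,13),(16,6),(-24,6)],float)
def orange2(im):
    h=cv2.cvtColor(im,cv2.COLOR_BGR2HSV); return cv2.inRange(h,(6,185,45),(21,255,255))
def fit3(p,z0,z1,v0,poly=KEY,seg=orange2,R_=42,up=3,show=None,free=True):
    "fit prism poly between z0,z1 at pose v0=(x,y,yawdeg) to colour silhouette in raw image"
    v0=np.array(v0,float); th=np.linspace(0,2*np.pi,24)
    q=topix(p,np.c_[v0[0]+R_*np.cos(th),v0[1]+R_*np.sin(th),np.full(24,(z0+z1)/2)])
    a=np.floor(q.min(0)).astype(int).clip(0); b=np.ceil(q.max(0)).astype(int)
    im=p["pixels"][a[1]:b[1],a[0]:b[0]]; im=cv2.resize(im,None,fx=up,fy=up,interpolation=cv2.INTER_LINEAR)
    roi=np.zeros(im.shape[:2],np.uint8); tr=lambda u:((u-a+.5)*up-.5)
    cv2.fillPoly(roi,[np.round(tr(q)).astype(np.int32)],255)
    m=seg(im)&roi; mf=cv2.GaussianBlur(m.astype(np.float32)/255,(0,0),up)
    n=len(poly)
    def ren(v):
        c,s=np.cos(np.radians(v[2])),np.sin(np.radians(v[2])); X=poly@np.array([[c,s],[-s,c]])+v[:2]
        A=tr(topix(p,np.c_[X,np.full(n,z1)])); B=tr(topix(p,np.c_[X,np.full(n,z0)]))
        o=np.zeros(m.shape,np.uint8)
        for P in [A,B]+[np.array([A[i],A[(i+1)%n],B[(i+1)%n],B[i]]) for i in range(n)]:
            cv2.fillPoly(o,[np.round(P*16).astype(np.int32)],255,cv2.LINE_AA,4)
        return o
    f=lambda v:((cv2.GaussianBlur(ren(v).astype(np.float32)/255,(0,0),up)-mf)**2).sum()
    best=min((minimize(f,v0+[0,0,d],method="Nelder-Mead",options=dict(initial_simplex=v0+[0,0,d]+np.array([[0,0,0],[4,0,0],[0,4,0],[0,0,8]]),maxiter=200)) for d in (0,-8,8)),key=lambda r:r.fun)
    if show:
        o=im.copy(); o2=im.copy(); cv2.drawContours(o2,cv2.findContours((ren(best.x)>127).astype(np.uint8),cv2.RETR_EXTERNAL,cv2.CHAIN_APPROX_NONE)[0],-1,(255,0,0),1)
        cv2.imwrite(show,np.hstack([o2,cv2.cvtColor(m,cv2.COLOR_GRAY2BGR)]))
    return np.round(best.x,2).tolist(),round(float(best.fun/mf.sum()),3)
E
python3 - <<'E'
from h import *
w=cam("wrist"); print(fit3(w,34,60,(404,-338,185),show="pics/f1.png"))
p=np.load("top0.npy",allow_pickle=True).item(); 
print(fit3(p,34,60,(404,-338,185),up=5)); print(fit3(p,34,60,(615,-305,97),up=5)); print(fit3(p,8,34,(458,43,98),up=5))
E
```

```text
([402.42, -341.43, 184.99], 0.04)
([402.8, -333.42, 177.0], 4.147)
([623.15, -313.92, 103.45], 3.529)
([452.6, 50.04, 68.32], 33.745)
```

View pics/f1.png

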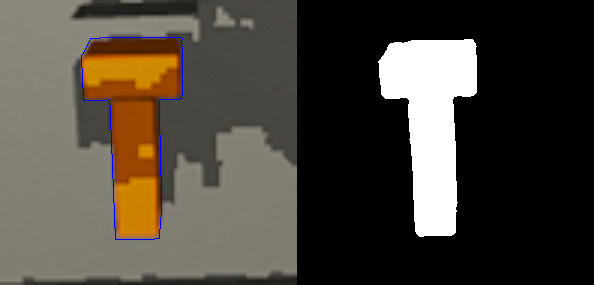

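Emit:
drive_tool(commands="0 -0.15 -0.2 0 0 0.02 50;0 0 -0.3 0 0 0 50;0 0 -0.3 0 0 0 50;0 0 -0.3 0 0 0 50;0 0 -0.2 0 0 0 50;0 0 0 0 0 0 50;0 0 0 0 0 0 50", force=60)

```text
time_s: 4.57
eef_pos: [404.5, -340.8, 62.0]
ee_rot: [0.0, -0.045, 0.999, -0.0]
force: [0.4, -1.1, 0.3]
grip_width: 0.5
grip_force: 0.0
```

Run:
```python
from h import *
s=sense(); print(s["eef_pos"],s["force"],s["grip_width"])
try: print(tips_ahead())
except Exception as e: print(e, tips_ahead)
w=cam("wrist"); print(fit3(w,34,60,(404,-340,185)))
```

```text
[ 404.52833627 -340.80314349   62.01591582] [ 0.35919372 -1.05188159  0.27588168] 0.5000151608717879
'float' object is not callable 17.0
([402.45, -341.3, 185.88], 0.04)
```

Emit:
drive_tool(commands="0 0 -0.07 0 0 0 50;0 0 0 0 0 0 0;0 0 0 0 0 0 0;0 0 0 0 0 0 0;0 0 0 0 0 0 0;0 0 0 0 0 0 0;0 0 0 0 0 0 0;0 0 0 0 0 0 0;0 0 0.1 0 0 0 0;0 0 0.2 0 0 0 0;0 0 0.4 0 0 0 0;0 0 0.4 0 0 0 0", force=80)

```text
time_s: 5.62
eef_pos: [403.5, -340.8, 165.2]
ee_rot: [-0.001, -0.045, 0.999, 0.001]
force: [0.7, -1.6, -2.0]
grip_width: 0.121
grip_force: 78.3
```

Emit:
drive_tool(commands="0.04 0.2 0 0 0 -0.15 0;0.04 0.2 0 0 0 -0.15 0;0.04 0.2 0 0 0 -0.15 0;0.04 0.2 0 0 0 -0.15 0;0.04 0.2 0 0 0 -0.15 0;0.04 0.2 0 0 0 -0.15 0;0.04 0.2 0 0 0 -0.15 0;0.04 0.2 0 0 0 -0.15 0;0.04 0.2 0 0 0 -0.15 0;0.04 0.2 0 0 0 -0.15 0;0.04 0.2 0 0 0 -0.15 0;0.04 0.2 0 0 0 -0.15 0;0.04 0.2 0 0 0 -0.13 0;0.03 0.19 0 0 0 0 0;0 0 0 0 0 0 0;0 0 0 0 0 0 0")

```text
time_s: 6.95
eef_pos: [459.0, -61.9, 164.6]
ee_rot: [0.0, 0.653, 0.757, -0.0]
force: [0.5, 0.5, -2.3]
grip_width: 0.122
grip_force: 78.3
```

```bash
cat >> h.py <<'E'
def tool():
    s=sense(); M=rot(s["ee_rot"]); print("tcp",s["eef_pos"].round(1),"xyaw",np.degrees(np.arctan2(M[1,0],M[0,0])).round(2),"F",np.round(s["force"],1),"gw",round(s["grip_width"],3),"gf",round(s["grip_force"],1),"t",round(s["time_s"],1))
E
python3 - <<'E'
from h import *
tool(); w=cam("wrist"); print(fit3(w,8,34,(458,43,98),show="pics/f2.png")); cv2.imwrite("pics/w2.png",w["pixels"])
E
```

```text
tcp [459.  -61.9 164.6] xyaw 98.39 F [ 0.5  0.5 -2.3] gw 0.122 gf 78.3 t 7.0
([456.76, 40.93, 98.42], 0.02)
```

View pics/w2.png

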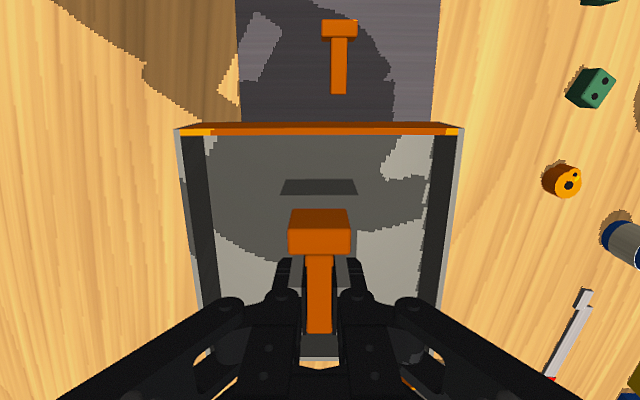

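Emit:
drive_tool(commands="-0.02 0.3 0 0 0 0 0;0 0.35 0 0 0 0 0;0 0.3 -0.2 0 0 0 0;0 0.06 -0.3 0 0 0 0;0 0 -0.2 0 0 0 0;0 0 0 0 0 0 0;0 0 0 0 0 0 0;0 0 -0.04 0 0 0 0;0 0 -0.04 0 0 0 0;0 0 0 0 0 0 0")

```text
time_s: 7.83
eef_pos: [458.6, 37.5, 88.2]
ee_rot: [0.002, 0.654, 0.756, 0.001]
force: [-2.9, -2.5, 14.8]
grip_width: 0.121
grip_force: 80.8
```

Run:
```python
from h import *
tool()
```

```text
tcp [458.6  37.5  88.2] xyaw 98.24 F [-2.9 -2.5 14.8] gw 0.121 gf 80.8 t 7.8
```

Emit:
drive_tool(commands="0 0 0.08 0 0 0 0;0 0 0 0 0 0 0;0 0 0 0 0 0 0;0 0 0 0 0 0 0")

```text
time_s: 8.17
eef_pos: [457.1, 38.4, 94.2]
ee_rot: [0.0, 0.654, 0.756, 0.0]
force: [0.4, 0.6, -1.9]
grip_width: 0.121
grip_force: 78.5
```

Run:
```python
from h import *
tool(); w=cam("wrist"); cv2.imwrite("pics/w3.png",w["pixels"])
# head of held key: fit with the same key at its held height
s=sense(); z=s["eef_pos"][2]-55
M=rot(s["ee_rot"]); a=np.degrees(np.arctan2(M[1,0],M[0,0])); c=s["eef_pos"][:2]+2*M[:2,0]
print(fit3(w,z+34,z+60,(c[0],c[1],a),show="pics/f3.png"))
```

```text
tcp [457.1  38.4  94.2] xyaw 98.27 F [ 0.4  0.6 -1.9] gw 0.121 gf 78.5 t 8.2
([455.45, 38.27, 98.45], 0.047)
```

View pics/w3.png

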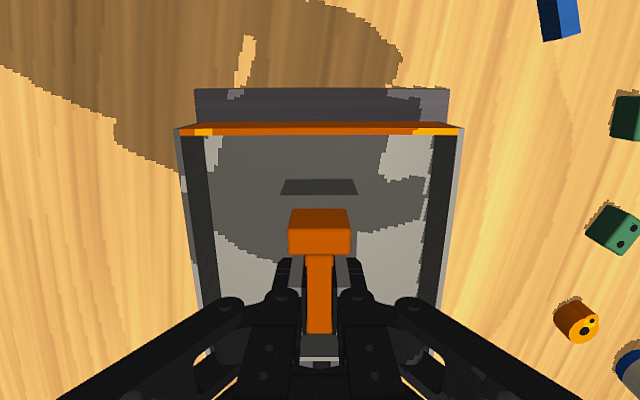

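Emit:
drive_tool(commands="0.013 0.025 0 0 0 0 0;0 0 0 0 0 0 0;0 0 -0.05 0 0 0 0;0 0 -0.04 0 0 0 0;0 0 -0.02 0 0 0 0;0 0 0 0 0 0 0;0 0 0 0 0 0 0")

```text
time_s: 8.8
eef_pos: [458.3, 41.1, 82.9]
ee_rot: [-0.0, 0.654, 0.756, -0.0]
force: [0.1, 0.5, -0.9]
grip_width: 0.118
grip_force: 78.4
```

Run:
```python
from h import *
tool(); print(sense()["wrist_torque"])
```

```text
tcp [458.3  41.1  82.9] xyaw 98.28 F [ 0.1  0.5 -0.9] gw 0.118 gf 78.4 t 8.8
[ 0.01917504  0.00261229 -0.00218673]
```

Emit:
drive_tool(commands="0 0 -0.06 0 0 0 0;0 0 -0.06 0 0 0 0;0 0 -0.04 0 0 0 0;0 0 -0.03 0 0 0 0;0 0 0 0 0 0 0;0 0 0 0 0 0 0")

```text
time_s: 9.3
eef_pos: [458.3, 41.0, 64.0]
ee_rot: [-0.0, 0.654, 0.756, -0.0]
force: [-0.2, 0.1, -2.6]
grip_width: 0.12
grip_force: 78.4
```

Emit:
drive_tool(commands="0 0 -0.02 0 0 0 0;0 0 0 0 0 0 0;0 0 0 0 0 0 0")

```text
time_s: 9.55
eef_pos: [458.7, 41.0, 63.0]
ee_rot: [0.0, 0.654, 0.756, 0.0]
force: [-2.0, 0.9, 7.8]
grip_width: 0.122
grip_force: 79.9
```

Emit:
drive_tool(commands="0 0 0 0 0 0 60;0 0 0 0 0 0 60;0 0 0 0 0 0 60;0 0 0 0 0 0 60;0 0 0.2 0 0 0 60;0 0 0.4 0 0 0 60;0 0 0.4 0 0 0 60;0.35 -0.1 0.2 0 0 0 60;0.35 -0.15 0 0 0 0 60;0.35 -0.1 0 0 0 0 60;0.35 -0.1 0 0 0 0 60;0.35 -0.1 0 0 0 0 60;0.35 -0.1 0 0 0 0 60;0 0 0 0 0 0 60;0 0 0 0 0 0 60")

```text
time_s: 10.8
eef_pos: [668.9, -24.5, 180.3]
ee_rot: [-0.001, 0.654, 0.756, -0.0]
force: [-0.2, 0.4, -0.6]
grip_width: 0.602
grip_force: 0.0
```

```bash
cat >> h.py <<'E'
t=np.radians(np.arange(0,360,12)); 
EGG=cv2.convexHull(np.r_[np.c_[13*np.cos(t),13*np.sin(t)],np.c_[7*np.cos(t),9.5+7*np.sin(t)]].astype(np.float32))[:,0].astype(float)
NUT=np.array([(-10,-14),(10,-14),(10,14),(-10,14)],float)
E
python3 - <<'E'
from h import *
tool(); w=cam("wrist"); cv2.imwrite("pics/w4.png",w["pixels"])
print(boxes_of(w,"cam_a_mid")[:3],boxes_of(w,"nut_a_mid")[:3])
for a in (0,90,180,270): print(a,fit3(w,0,20,(673,-26,a),poly=EGG,R_=30))
E
```

```text
tcp [668.9 -24.5 180.3] xyaw 98.25 F [-0.2  0.4 -0.6] gw 0.602 gf 0.0 t 10.8
[{'position': [328.1, 184.0], 'confidence': 0.65}, {'position': [203.9, 377.4], 'confidence': 0.16}] [{'position': [337.5, 90.6], 'confidence': 0.64}]
0 ([675.13, -25.47, -11.91], 0.112)
90 ([676.02, -24.36, 102.48], 0.18)
180 ([675.15, -23.82, 174.81], 0.146)
270 ([674.96, -23.29, 185.9], 0.148)
```

View pics/w4.png

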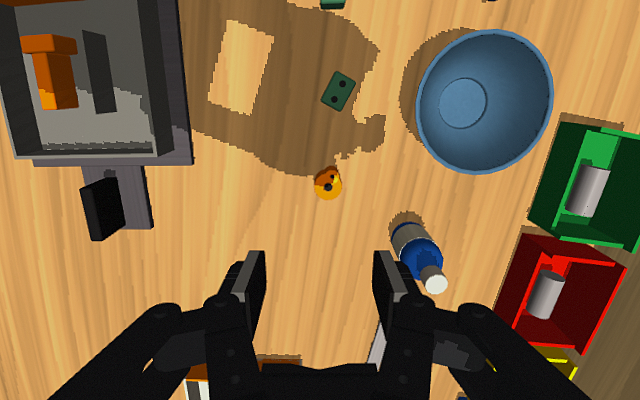

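Emit:
drive_tool(commands="0.04 -0.01 -0.2 0 0 -0.15 45;0.03 0 -0.3 0 0 -0.15 45;0 0 -0.3 0 0 -0.15 45;0 0 -0.2 0 0 0 45;0 0 0 0 0 0 45;0 0 0 0 0 0 45")

```text
time_s: 11.45
eef_pos: [674.8, -24.6, 82.8]
ee_rot: [-0.0, 0.777, 0.63, -0.0]
force: [-0.2, -0.9, 0.9]
grip_width: 0.455
grip_force: 0.0
```

Run:
```python
from h import *
tool(); w=cam("wrist"); cv2.imwrite("pics/w5.png",w["pixels"])
for a in (0,-20,90,180): print(a,fit3(w,0,20,(675,-25,a),poly=EGG,R_=30,show="pics/f5.png" if a==0 else None))
```

```text
tcp [674.8 -24.6  82.8] xyaw 78.09 F [-0.2 -0.9  0.9] gw 0.455 gf 0.0 t 11.4
0 ([675.12, -25.26, -13.17], 0.091)
-20 ([675.08, -25.25, -13.33], 0.091)
90 ([675.41, -23.44, 168.96], 0.126)
180 ([675.57, -23.43, 166.96], 0.126)
```

View pics/f5.png

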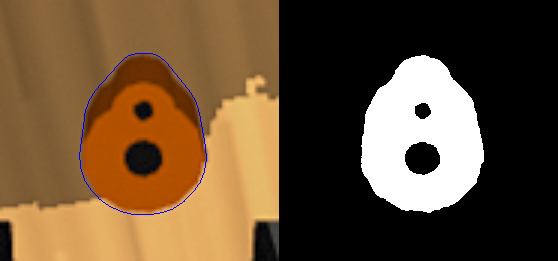

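Emit:
drive_tool(commands="0.01 -0.01 -0.3 0 0 -0.02 45;0 0 -0.33 0 0 0 45;0 0 0 0 0 0 45;0 0 0 0 0 0 0;0 0 0 0 0 0 0;0 0 0 0 0 0 0;0 0 0 0 0 0 0;0 0 0 0 0 0 0;0 0 0.2 0 0 0 0;0 0 0.4 0 0 0 0;0 0 0.4 0 0 0 0;0 0 0.4 0 0 0 0", force=60)

```text
time_s: 12.5
eef_pos: [676.0, -25.9, 161.3]
ee_rot: [-0.0, 0.782, 0.623, -0.0]
force: [1.2, -0.1, -0.4]
grip_width: 0.276
grip_force: 59.1
```

Emit:
drive_tool(commands="-0.18 0.07 0 0 0 -0.15 0;-0.18 0.08 0 0 0 -0.15 0;-0.18 0.07 0 0 0 -0.15 0;-0.18 0.08 0 0 0 -0.15 0;-0.18 0.07 0 0 0 -0.15 0;-0.18 0.08 0 0 0 -0.15 0;-0.18 0.07 0 0 0 -0.15 0;-0.18 0.08 0 0 0 -0.15 0;-0.18 0.07 0 0 0 -0.15 0;-0.17 0.07 0 0 0 -0.15 0;0 0 -0.3 0 0 -0.03 0;0 0 -0.2 0 0 0 0;0 0 0 0 0 0 0")

```text
time_s: 13.58
eef_pos: [495.4, 48.4, 106.7]
ee_rot: [-0.001, 0.997, 0.072, -0.003]
force: [-0.6, -0.4, -1.6]
grip_width: 0.276
grip_force: 59.0
```

Run:
```python
from h import *
tool(); w=cam("wrist"); cv2.imwrite("pics/w6.png",w["pixels"])
```

```text
tcp [495.4  48.4 106.7] xyaw 8.29 F [-0.6 -0.4 -1.6] gw 0.276 gf 59.0 t 13.6
```

View pics/w6.png

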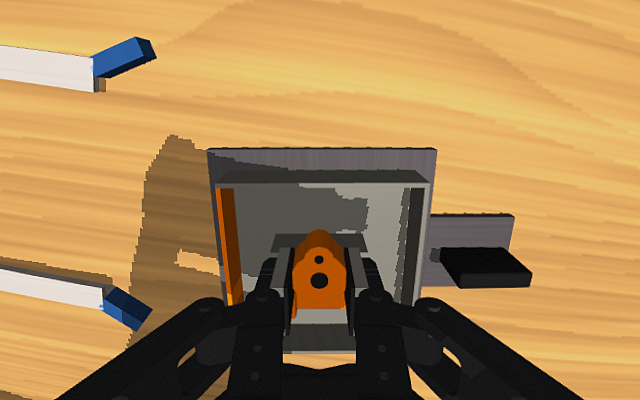

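Emit:
drive_tool(commands="0.01 0 -0.25 0 0 0 0;0 0 -0.2 0 0 0 0;0 0 -0.12 0 0 0 0;0 0 -0.1 0 0 0 0;0 0 -0.05 0 0 0 0;0 0 0 0 0 0 0;0 0 0 0 0 0 0")

```text
time_s: 14.22
eef_pos: [498.9, 48.0, 38.0]
ee_rot: [0.0, 0.997, 0.072, 0.001]
force: [-0.1, -0.2, -0.9]
grip_width: 0.278
grip_force: 59.0
```

Emit:
drive_tool(commands="0 0 -0.04 0 0 0 0;0 0 0 0 0 0 0;0 0 0 0 0 0 40;0 0 0 0 0 0 40;0 0 0 0 0 0 40;0 0 0.1 0 0 0 40;0 0 0.3 0 0 0 40;0 0 0.4 0 0 0 40;0 0 0.4 0 0 0 40;-0.1 0.1 0.3 0 0 0 40;0 0 0 0 0 0 40;0 0 0 0 0 0 40")

```text
time_s: 15.22
eef_pos: [488.6, 58.3, 185.1]
ee_rot: [0.0, 0.997, 0.072, 0.002]
force: [-0.8, -0.6, -0.8]
grip_width: 0.399
grip_force: 0.0
```

Run:
```python
from h import *
tool(); w=cam("wrist"); cv2.imwrite("pics/w7.png",w["pixels"])
print(fit3(w,42,68,(458,42,98),show="pics/f7.png"))
p=cam("top")
for o in ("cam_a_mid","nut_a_mid","upper_key"):
    for q in (p,w): print(o,[(np.round(b["position"]).tolist(),round(b["confidence"],2)) for b in boxes_of(q,o)[:4]])
print(tkey(p,60,(620,-313)),blobs(p,22,(600,740,-100,250),green,50),blobs(p,20,(380,740,-200,250),orange,50))
```

```text
tcp [488.6  58.3 185.1] xyaw 8.31 F [-0.8 -0.6 -0.8] gw 0.399 gf 0.0 t 15.2
([457.21, 41.01, 97.65], 0.115)
cam_a_mid []
cam_a_mid [([331.0, 175.0], 0.92)]
nut_a_mid [([273.0, 176.0], 0.6)]
nut_a_mid [([637.0, 158.0], 0.28)]
upper_key [([411.0, 193.0], 0.89)]
upper_key []
(array([ 622.28, -313.6 ,   97.21]), np.float64(0.032)) [(654.9, 137.1, 26.9, 19.8, np.float32(101.3)), (671.4, 59.1, 27.4, 20.5, np.float32(69.4))] [(446.9, 108.0, 24.8, 4.1, np.float32(9.0)), (464.5, 27.5, 13.0, 11.0, np.float32(0.0))]
```

View pics/w7.png

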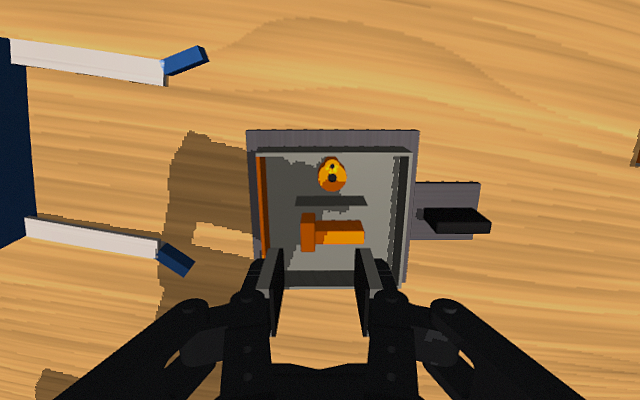

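Emit:
drive_tool(commands="0.09 -0.27 0 0 0 0.15 50;0.09 -0.27 0 0 0 0.15 50;0.09 -0.27 0 0 0 0.15 50;0.09 -0.27 0 0 0 0.15 50;0.09 -0.27 0 0 0 0.15 50;0.09 -0.27 0 0 0 0.15 50;0.09 -0.27 0 0 0 0.15 50;0.09 -0.27 0 0 0 0.15 50;0.09 -0.27 0 0 0 0.15 50;0.09 -0.27 0 0 0 0.15 50;0.09 -0.27 0 0 0 0.15 50;0.1 -0.27 0 0 0 0.15 50;0.1 -0.27 0 0 0 0.15 50;0.1 -0.24 0 0 0 0.03 50;0 0 0 0 0 0 50;0 0 0 0 0 0 50")

```text
time_s: 16.95
eef_pos: [617.1, -317.9, 181.7]
ee_rot: [-0.001, 0.661, 0.751, -0.0]
force: [0.8, 0.2, -0.1]
grip_width: 0.5
grip_force: 0.0
```

Run:
```python
from h import *
tool(); w=cam("wrist"); cv2.imwrite("pics/w8.png",w["pixels"])
print(fit3(w,34,60,(620,-317,97),show="pics/f8.png"))
```

```text
tcp [ 617.1 -317.9  181.7] xyaw 97.28 F [ 0.8  0.2 -0.1] gw 0.5 gf 0.0 t 16.9
([621.54, -316.96, 97.24], 0.056)
```

Emit:
drive_tool(commands="0.05 -0.01 -0.2 0 0 0 50;0 0 -0.3 0 0 0 50;0 0 -0.35 0 0 0 50;0 0 -0.25 0 0 0 50;0 0 -0.1 0 0 0 50;0 0 -0.06 0 0 0 50;0 0 0 0 0 0 50;0 0 0 0 0 0 50")

```text
time_s: 17.67
eef_pos: [623.0, -318.1, 59.0]
ee_rot: [0.001, 0.66, 0.751, 0.0]
force: [0.3, -0.0, -0.2]
grip_width: 0.496
grip_force: 0.0
```

Emit:
drive_tool(commands="0 0 0 0 0 0 0;0 0 0 0 0 0 0;0 0 0 0 0 0 0;0 0 0 0 0 0 0;0 0 0 0 0 0 0;0 0 0 0 0 0 0;0 0 0 0 0 0 0", force=80)

```text
time_s: 18.25
eef_pos: [622.9, -318.3, 58.8]
ee_rot: [0.001, 0.66, 0.751, 0.0]
force: [-0.2, 1.0, 5.2]
grip_width: 0.121
grip_force: 80.4
```

Run:
```python
from h import *
tool(); w=cam("wrist"); M=w["M"]
print(fit3(w,34,60,(621,-317,97),show="pics/f9.png"))
```

```text
tcp [ 622.9 -318.3   58.8] xyaw 97.38 F [-0.2  1.   5.2] gw 0.121 gf 80.4 t 18.2
([621.14, -317.5, 97.19], 0.062)
```

Emit:
drive_tool(commands="0 0 0.15 0 0 0 0;0 0 0.35 0 0 0 0;0 0 0.35 0 0 0 0;0 0 0.35 0 0 0 0;-0.16 0.22 0.02 0 0 0.02 0;-0.16 0.22 0 0 0 0 0;-0.16 0.26 0 0 0 0 0;-0.16 0.26 0 0 0 0 0;-0.16 0.26 0 0 0 0 0;-0.16 0.26 0 0 0 0 0;-0.16 0.26 0 0 0 0 0;-0.16 0.26 0 0 0 0 0;-0.16 0.26 0 0 0 0 0;-0.16 0.26 0 0 0 0 0;-0.04 0.12 0 0 0 0 0;0 0 0 0 0 0 0;0 0 0 0 0 0 0;0 0 0 0 0 0 0")

```text
time_s: 19.8
eef_pos: [459.0, -54.8, 179.3]
ee_rot: [0.0, 0.654, 0.756, 0.0]
force: [0.5, 0.4, -2.1]
grip_width: 0.116
grip_force: 79.2
```

```bash
cat >> h.py <<'E'
def held(w,h):
    s=sense(); z=s["eef_pos"][2]-h; M=rot(s["ee_rot"]); a=np.degrees(np.arctan2(M[1,0],M[0,0])); c=s["eef_pos"][:2]+1*M[:2,0]
    r=fit3(w,z+34,z+60,(c[0]-1.6,c[1],a),show="pics/held.png"); return r,(np.array(r[0][:2])-s["eef_pos"][:2]).round(2)
E
python3 - <<'E'
from h import *
tool(); w=cam("wrist"); cv2.imwrite("pics/w10.png",w["pixels"])
print(held(w,58.8)); print(fit3(w,42,68,(457,41,98),show="pics/f10.png"))
E
```

```text
tcp [459.  -54.8 179.3] xyaw 98.25 F [ 0.5  0.4 -2.1] gw 0.116 gf 79.2 t 19.8
(([457.22, -54.21, 98.12], 0.06), array([-1.74,  0.72]))
([456.44, 40.22, 98.49], 0.367)
```

View pics/w10.png

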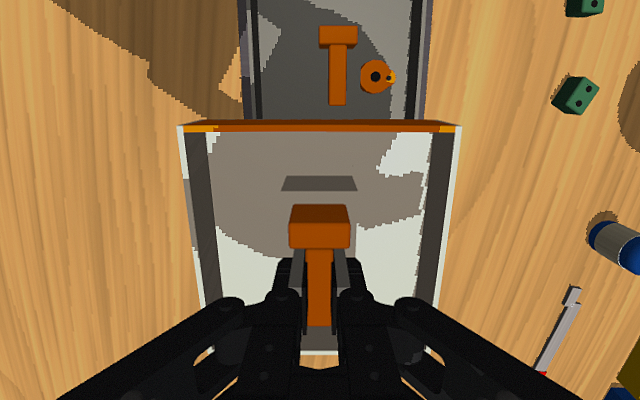

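Run:
```python
from h import *
w=cam("wrist")
r=fit3(w,42,68,(456.6,41,98.3),R_=31);print(r)
t=topix(w,[[497,48,25]])[0]; yy,xx=np.mgrid[:400,:640]; w["pixels"]=w["pixels"].copy()
w["pixels"][np.hypot(xx-378,yy-77)<19.5]=0; print(fit3(w,42,68,(456.6,41,98.3),show="pics/f10.png"))
```

```text
([456.39, 40.3, 98.45], 0.206)
([456.38, 40.29, 98.57], 0.169)
```

Emit:
drive_tool(commands="-0.007 0.3 0 0 0 0 0;0 0.35 -0.1 0 0 0 0;0 0.25 -0.2 0 0 0 0;0 0.045 -0.18 0 0 0 0;0 0 0 0 0 0 0;0 0 0 0 0 0 0;0 0 -0.04 0 0 0 0;0 0 -0.04 0 0 0 0;0 0 -0.02 0 0 0 0;0 0 0 0 0 0 0")

```text
time_s: 20.73
eef_pos: [457.7, 40.0, 121.1]
ee_rot: [-0.0, 0.655, 0.756, -0.0]
force: [-0.2, -0.8, -2.5]
grip_width: 0.116
grip_force: 79.2
```

Emit:
drive_tool(commands="0 0 -0.06 0 0 0 0;0 0 -0.06 0 0 0 0;0 0 -0.04 0 0 0 0;0 0 -0.03 0 0 0 0;0 0 0 0 0 0 0;0 0 0 0 0 0 0")

```text
time_s: 21.23
eef_pos: [457.6, 40.6, 102.0]
ee_rot: [-0.0, 0.654, 0.756, -0.0]
force: [0.3, 0.5, -2.1]
grip_width: 0.119
grip_force: 79.3
```

Emit:
drive_tool(commands="0 0 -0.02 0 0 0 0;0 0 0 0 0 0 0;0 0 0 0 0 0 0")

```text
time_s: 21.48
eef_pos: [458.0, 40.6, 100.7]
ee_rot: [0.0, 0.654, 0.756, 0.0]
force: [-0.8, 0.5, 5.1]
grip_width: 0.117
grip_force: 80.3
```

Emit:
drive_tool(commands="0 0 0 0 0 0 50;0 0 0 0 0 0 50;0 0 0 0 0 0 50;0 0 0 0 0 0 50;0 0 0.2 0 0 0 50;0 0 0.4 0 0 0 50;0.3 0.02 0.2 0 0 -0.15 50;0.3 0.02 0 0 0 -0.15 50;0.3 0.02 0 0 0 -0.15 50;0.3 0.02 0 0 0 -0.15 50;0.3 0.02 0 0 0 -0.05 50;0.3 0.02 0 0 0 0 50;0.3 0.03 -0.1 0 0 0 45;0 0 -0.3 0 0 0 45;0 0 -0.3 0 0 0 45;0 0 0 0 0 0 45;0 0 0 0 0 0 45")

```text
time_s: 22.9
eef_pos: [667.0, 55.6, 109.2]
ee_rot: [-0.001, 0.824, 0.567, -0.001]
force: [0.5, 0.2, 1.2]
grip_width: 0.45
grip_force: 0.0
```

Run:
```python
from h import *
tool(); w=cam("wrist"); cv2.imwrite("pics/w11.png",w["pixels"])
for a in (69,-21): print(fit3(w,0,22,(669,56,a-90),poly=NUT,seg=green,R_=32,show="pics/f11.png"))
```

```text
tcp [667.   55.6 109.2] xyaw 69.03 F [0.5 0.2 1.2] gw 0.45 gf 0.0 t 22.9
([671.14, 57.82, -20.98], 0.127)
([672.09, 57.51, -94.18], 0.471)
```

View pics/w11.png

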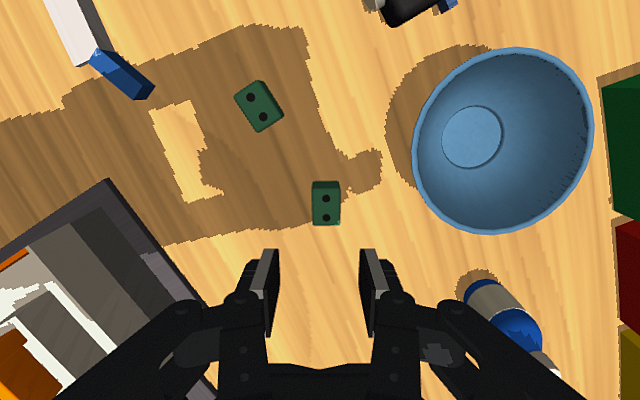

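Emit:
drive_tool(commands="0.05 0.015 -0.2 0 0 0 45;0 0 -0.3 0 0 0 45;0 0 -0.3 0 0 0 45;0 0 -0.09 0 0 0 45;0 0 0 0 0 0 45;0 0 0 0 0 0 0;0 0 0 0 0 0 0;0 0 0 0 0 0 0;0 0 0 0 0 0 0;0 0 0 0 0 0 0;0 0 0 0 0 0 0;0 0 0.2 0 0 0 0;0 0 0.4 0 0 0 0;0 0 0.4 0 0 0 0;0 0 0.4 0 0 0 0;0 0 0 0 0 0 0", force=60)

```text
time_s: 24.28
eef_pos: [675.8, 56.9, 172.3]
ee_rot: [0.005, 0.824, 0.567, 0.006]
force: [-0.2, 0.7, 0.7]
grip_width: 0.218
grip_force: 60.1
```

Run:
```python
from h import *
tool(); w=cam("wrist");tool(); cv2.imwrite("pics/w12.png",w["pixels"]); print(boxes_of(w,"nut_a_mid"))
```

```text
tcp [675.8  56.9 172.3] xyaw 69.04 F [-0.2  0.7  0.7] gw 0.218 gf 60.1 t 24.3
tcp [674.6  56.9 167.8] xyaw 69.04 F [-0.2  0.4 -0.8] gw 0.217 gf 60.1 t 24.3
[{'position': [318.2, 266.1], 'confidence': 0.89}, {'position': [85.6, 293.3], 'confidence': 0.5}, {'position': [444.0, 135.7], 'confidence': 0.23}, {'position': [158.3, 249.7], 'confidence': 0.17}]
```

View pics/w12.png

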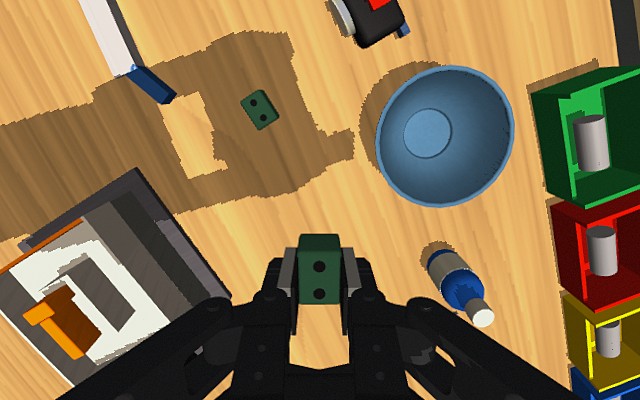

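Emit:
drive_tool(commands="-0.15 -0.01 0 0 0 -0.15 0;-0.2 -0.01 0 0 0 -0.15 0;-0.2 -0.01 0 0 0 -0.15 0;-0.2 -0.01 0 0 0 -0.15 0;-0.2 -0.01 0 0 0 -0.15 0;-0.2 -0.01 0 0 0 -0.15 0;-0.2 -0.01 0 0 0 -0.15 0;-0.2 -0.01 0 0 0 -0.15 0;-0.2 -0.01 0 0 0 -0.15 0;0 0 0 0 0 0 0;0 0 0 0 0 0 0;0 0 -0.3 0 0 0 0;0 0 -0.2 0 0 0 0;0 0 0 0 0 0 0;0 0 0 0 0 0 0")

```text
time_s: 25.63
eef_pos: [497.8, 48.1, 110.7]
ee_rot: [-0.0, 0.997, 0.073, -0.001]
force: [0.5, 0.1, -0.5]
grip_width: 0.216
grip_force: 60.0
```

Run:
```python
from h import *
tool(); w=cam("wrist");cv2.imwrite("pics/w13.png",w["pixels"])
s=sense()["eef_pos"]
print(fit3(w,s[2]-20,s[2]+2,(s[0],s[1],8.3),poly=NUT,seg=green,R_=25,show="pics/f13.png"), fit3(w,76,102,(457,41,98)))
```

```text
tcp [497.8  48.1 110.7] xyaw 8.34 F [ 0.5  0.1 -0.5] gw 0.216 gf 60.0 t 25.6
([499.76, 46.96, 19.85], 0.563) ([455.52, 33.24, 89.07], 1.337)
```

Emit:
drive_tool(commands="0 0 -0.15 0 0 0 0;0 0 -0.15 0 0 0 0;0 0 -0.08 0 0 0 0;0 0 -0.04 0 0 0 0;0 0 0 0 0 0 0;0 0 0 0 0 0 0")

```text
time_s: 26.18
eef_pos: [498.4, 48.0, 70.4]
ee_rot: [0.0, 0.997, 0.072, 0.001]
force: [-1.8, 0.4, 4.8]
grip_width: 0.219
grip_force: 60.6
```

Emit:
drive_tool(commands="0 0 0 0 0 0 38;0 0 0 0 0 0 38;0 0 0 0 0 0 38;0 0 0.1 0 0 0 38;0 0 0.3 0 0 0 38;0 0 0.4 0 0 0 38;0 0 0.2 0 0 0 38;0.12 0.06 0 0 0 0.15 45;0.12 0.07 0 0 0 0.15 45;0.12 0.07 0 0 0 0.15 45;0.12 0.07 0 0 0 0.15 45;0.12 0.07 0 0 0 0.15 45;0.12 0.07 0 0 0 0.15 45;0.12 0.07 0 0 0 0.15 45;0.12 0.07 0 0 0 0.15 45;0.12 0.07 0 0 0 0.15 45;0.12 0.07 0 0 0 0.15 45;0.12 0.07 0 0 0 0.15 45;0.12 0.06 0 0 0 0.15 45;0.12 0.06 0 0 0 0.15 45")

```text
time_s: 27.85
eef_pos: [654.1, 136.5, 170.0]
ee_rot: [0.0, 0.667, 0.745, 0.0]
force: [0.1, 0.2, 0.7]
grip_width: 0.452
grip_force: 0.0
```

Emit:
drive_tool(commands="0 0 -0.2 0 0 0.08 45;0 0 -0.3 0 0 0 45;0 0 -0.1 0 0 0 45;0 0 0 0 0 0 45;0 0 0 0 0 0 45")

```text
time_s: 28.27
eef_pos: [653.9, 136.0, 110.2]
ee_rot: [0.0, 0.645, 0.764, 0.0]
force: [-0.4, -0.2, 0.7]
grip_width: 0.449
grip_force: 0.0
```

Run:
```python
from h import *
tool(); w=cam("wrist");cv2.imwrite("pics/w14.png",w["pixels"])
for a in (10,-15): print(fit3(w,0,22,(655,136,a),poly=NUT,seg=green,R_=32,show="pics/f14.png"))
p=cam("top"); print(blobs(p,22,(380,760,-200,250),green,30)); print([b for b in boxes_of(w,"nut_b_mid")][:3])
```

```text
tcp [653.9 136.  110.2] xyaw 99.61 F [-0.4 -0.2  0.7] gw 0.449 gf 0.0 t 28.3
([654.03, 136.09, 9.92], 0.128)
([654.06, 136.08, 10.05], 0.127)
[(501.9, 54.0, 27.0, 18.6, np.float32(9.0))]
[{'position': [321.3, 210.5], 'confidence': 0.7}, {'position': [216.0, 59.7], 'confidence': 0.46}]
```

Emit:
drive_tool(commands="0.016 0 -0.2 0 0 0 45;0 0 -0.3 0 0 0 45;0 0 -0.3 0 0 0 45;0 0 -0.1 0 0 0 45;0 0 0 0 0 0 45;0 0 0 0 0 0 45;0 0 0 0 0 0 0;0 0 0 0 0 0 0;0 0 0 0 0 0 0;0 0 0 0 0 0 0;0 0 0 0 0 0 0;0 0 0 0 0 0 0")

```text
time_s: 29.42
eef_pos: [656.2, 136.1, 21.1]
ee_rot: [0.001, 0.645, 0.764, 0.001]
force: [-0.1, 0.3, 6.4]
grip_width: 0.223
grip_force: 60.3
```

Emit:
drive_tool(commands="0 0 0.2 0 0 0 0;0 0 0.4 0 0 0 0;0 0 0.4 0 0 0 0;0 0 0.4 0 0 0 0;0 0 0 0 0 0 0;0 0 0 0 0 0 0")

```text
time_s: 29.92
eef_pos: [656.2, 136.1, 162.3]
ee_rot: [0.002, 0.645, 0.764, 0.002]
force: [-0.2, 0.2, -1.1]
grip_width: 0.217
grip_force: 59.4
```

Emit:
drive_tool(commands="-0.17 -0.07 0 0 0 -0.145 0;-0.17 -0.07 0 0 0 -0.145 0;-0.17 -0.07 0 0 0 -0.145 0;-0.17 -0.07 0 0 0 -0.145 0;-0.17 -0.07 0 0 0 -0.145 0;-0.17 -0.07 0 0 0 -0.145 0;-0.17 -0.07 0 0 0 -0.145 0;-0.17 -0.07 0 0 0 -0.145 0;-0.17 -0.07 0 0 0 -0.145 0;-0.17 -0.07 0 0 0 -0.145 0;-0.17 -0.07 0 0 0 -0.145 0;-0.17 -0.08 0 0 0 -0.145 0;-0.17 -0.08 0 0 0 -0.145 0;-0.17 -0.07 0 0 0 -0.145 0;0 0 0 0 0 0 0;0 0 -0.3 0 0 0 0;0 0 -0.2 0 0 0 0;0 0 0 0 0 0 0;0 0 0 0 0 0 0")

```text
time_s: 31.5
eef_pos: [416.9, 36.2, 108.6]
ee_rot: [-0.0, 0.997, 0.073, -0.001]
force: [0.4, -0.5, -0.0]
grip_width: 0.219
grip_force: 59.4
```

Emit:
drive_tool(commands="0.01 0 -0.15 0 0 0 0;0 0 -0.15 0 0 0 0;0 0 -0.06 0 0 0 0;0 0 -0.03 0 0 0 0;0 0 0 0 0 0 0;0 0 0 0 0 0 0")

```text
time_s: 32.0
eef_pos: [418.7, 36.0, 70.9]
ee_rot: [0.0, 0.997, 0.072, 0.001]
force: [0.1, 0.5, -0.6]
grip_width: 0.217
grip_force: 59.4
```

Emit:
drive_tool(commands="0 0 -0.03 0 0 0 0;0 0 0 0 0 0 38;0 0 0 0 0 0 38;0 0 0 0 0 0 38;0 0 0.1 0 0 0 38;0 0 0.3 0 0 0 38;0 0 0.4 0 0 0 38;0.05 0.15 0.4 0 0 0.15 38;0.05 0.15 0.4 0 0 0.15 38;0.05 0.15 0.3 0 0 0.15 38;0.05 0.15 0.1 0 0 0.15 38;0.05 0.15 0 0 0 0.15 38;0.05 0.15 0 0 0 0.15 38;0.05 0.15 0 0 0 0.15 38;0.05 0.15 0 0 0 0.15 38;0.05 0.15 0 0 0 0.15 38;0.05 0.15 0 0 0 0.15 38;0.05 0.15 0 0 0 0.15 38;0.05 0.15 0 0 0 0.15 38;0 0.15 0 0 0 0.15 38")

```text
time_s: 33.67
eef_pos: [478.4, 230.8, 264.5]
ee_rot: [0.0, 0.667, 0.745, -0.0]
force: [0.0, -0.1, -0.6]
grip_width: 0.379
grip_force: 0.0
```

Emit:
drive_tool(commands="0 0.1 0.1 0 0 0 38;0 0 0 0 0 0 38;0 0 0 0 0 0 38")

```text
time_s: 33.92
eef_pos: [477.9, 240.2, 274.7]
ee_rot: [0.0, 0.669, 0.743, 0.0]
force: [0.6, -0.5, -1.1]
grip_width: 0.379
grip_force: 0.0
```

Run:
```python
from h import *
tool(); w=cam("wrist");cv2.imwrite("pics/w15.png",w["pixels"]); np.save("w15.npy",w,allow_pickle=True)
p=cam("top");np.save("top1.npy",p,allow_pickle=True)
o=rect(w,18,340,640,100,420,1.0); cv2.imwrite("pics/o15.png",o)
o2=rect(p,18,340,640,100,420,1.0)
cv2.imwrite("pics/both.png",cv2.resize(np.hstack([o,o2]),None,fx=1.25,fy=1.25))
```

```text
tcp [477.9 240.2 274.7] xyaw 96.03 F [ 0.6 -0.5 -1.1] gw 0.379 gf 0.0 t 33.9
```

View pics/both.png

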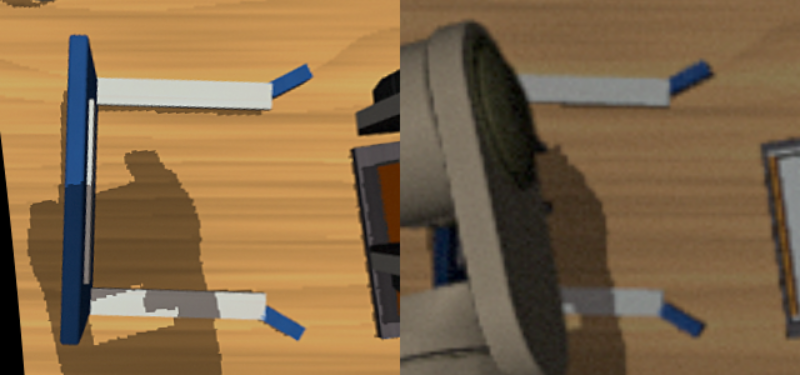

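Run:
```python
from h import *
for f,smax in (("w15.npy",70),("top0.npy",75)):
    p=np.load(f,allow_pickle=True).item(); mm=.5; o=rect(p,18,360,620,180,360,mm)
    h=cv2.cvtColor(cv2.GaussianBlur(o,(0,0),1),cv2.COLOR_BGR2HSV); m=(h[...,1]<smax)&(h[...,2]>60)
    E=[[],[]];O=[[],[]]
    for y in np.arange(225,325,2):
        c=int((360-y)/mm); xs=620-np.nonzero(m[:,c])[0]*mm
        a=xs[xs>500]; b=xs[xs<460]
        if len(a)>15: E[0].append((y,a.min())); O[0].append((y,a.max()))
        if len(b)>15: E[1].append((y,b.max())); O[1].append((y,b.min()))
    L=[]
    for S in (E,O):
      for s in S:
        s=np.array(s); k=np.polyfit(s[:,0],s[:,1],1)
        for _ in range(3):
            r=np.abs(np.polyval(k,s[:,0])-s[:,1]); q=s[r<=max(np.median(r)*2,.5)]; k=np.polyfit(q[:,0],q[:,1],1)
        L.append(k); print(f,"yaw",round(90-np.degrees(np.arctan(k[0])),2),"x@265",round(np.polyval(k,265),1),"x@204",round(np.polyval(k,204),1))
    mid=[(np.polyval(L[0],y)+np.polyval(L[1],y))/2 for y in (204,265)]; print("mid",mid)
# tray & stack from top1 with keys
p=np.load("top1.npy",allow_pickle=True).item(); print(tkey(p,102,(458,42)), tkey(np.load("top0.npy",allow_pickle=True).item(),34,(458,42)))
print(blobs(p,68,(380,560,-60,130),green,30,.5))
for o in ("mug","bowl","headlamp","oil","cam_a_mid","nut_a_mid"): print(o,[(np.round(b["position"]).tolist(),round(b["confidence"],2)) for b in boxes_of(p,o)[:3]])
```

```text
w15.npy yaw 88.4 x@265 554.4 x@204 552.7
w15.npy yaw 88.46 x@265 407.5 x@204 405.9
w15.npy yaw 88.26 x@265 575.8 x@204 573.9
w15.npy yaw 88.47 x@265 386.7 x@204 385.1
mid [np.float64(479.29189075630256), np.float64(480.9677430972389)]
top0.npy yaw 88.11 x@265 556.7 x@204 554.7
top0.npy yaw 88.71 x@265 410.6 x@204 409.2
top0.npy yaw 88.06 x@265 579.6 x@204 577.6
top0.npy yaw 88.04 x@265 388.1 x@204 386.1
mid [np.float64(481.94050923738024), np.float64(483.62973254479846)]
(array([458.29,  43.09,  97.22]), np.float64(0.063)) (array([458.72,  43.46,  98.38]), np.float64(0.006))
[(419.3, 37.9, 25.1, 18.2, np.float32(6.3)), (498.6, 49.7, 26.4, 17.8, np.float32(8.1))]
mug [([279.0, 251.0], 0.73), ([146.0, 168.0], 0.6)]
bowl [([269.0, 128.0], 0.97)]
headlamp [([230.0, 145.0], 0.86)]
oil [([318.0, 140.0], 0.49)]
cam_a_mid []
nut_a_mid [([274.0, 239.0], 0.61)]
```

Emit:
drive_tool(commands="0 -0.3 0 0 0 0.05 50;0 -0.35 0 0 0 0 50;0 -0.35 0 0 0 0 50;0 -0.35 0 0 0 0 50;0 -0.35 0 0 0 0 50;0 -0.35 0 0 0 0 50;0 -0.35 0 0 0 0 50;0 -0.35 -0.2 0 0 0 50;0 -0.35 -0.3 0 0 0 50;-0.03 -0.05 -0.3 0 0 0 50;0 0 -0.3 0 0 0 50;0 0 -0.2 0 0 0 50;0 0 0 0 0 0 50;0 0 0 0 0 0 50")

```text
time_s: 35.48
eef_pos: [474.8, -71.6, 147.6]
ee_rot: [-0.001, 0.654, 0.756, -0.0]
force: [-0.1, -0.1, 0.4]
grip_width: 0.502
grip_force: 0.0
```

```bash
cat >> h.py <<'E'
def dark(im): return cv2.inRange(im.max(2),0,45)
E
python3 - <<'E'
from h import *
tool(); w=cam("wrist");cv2.imwrite("pics/w16.png",w["pixels"])
H=np.array([(-25,-6),(25,-6),(25,6),(-25,6)],float)
for v in ((474.5,-72,98.3),(474.5,-75,96)): print(fit3(w,8,48,v,poly=H,seg=dark,R_=34,show="pics/f16.png"))
E
```

```text
tcp [474.8 -71.6 147.6] xyaw 98.27 F [-0.1 -0.1  0.4] gw 0.502 gf 0.0 t 35.5
([470.32, -68.67, 107.38], 0.398)
([472.34, -70.76, 100.67], 0.364)
```

Emit:
drive_tool(commands="0 -0.02 -0.25 0 0 0 50;0 0 -0.3 0 0 0 50;0 0 -0.25 0 0 0 50;0 0 -0.2 0 0 0 50;0 0 -0.12 0 0 0 50;0 0 -0.04 0 0 0 50;0 0 0 0 0 0 50;0 0 0 0 0 0 50")

```text
time_s: 36.2
eef_pos: [475.9, -73.8, 32.9]
ee_rot: [0.001, 0.654, 0.756, 0.0]
force: [0.3, 0.5, 0.9]
grip_width: 0.496
grip_force: 0.0
```

Emit:
drive_tool(commands="0 0 0 0 0 0 0;0 0 0 0 0 0 0;0 0 0 0 0 0 0;0 0 0 0 0 0 0;0 0 0 0 0 0 0;0 0 0 0 0 0 0;0 0 0 0 0 0 0;0 0 0 0 0 0 0", force=80)

```text
time_s: 36.87
eef_pos: [475.4, -73.7, 32.6]
ee_rot: [0.001, 0.654, 0.756, 0.0]
force: [-2.4, 1.4, 7.5]
grip_width: 0.128
grip_force: 79.0
```

Emit:
drive_tool(commands="0 0.04 0 0 0 -0.03 0;0 0.05 0 0 0 -0.03 0;0 0.05 0 0 0 -0.03 0;0 0.05 0 0 0 -0.03 0;0 0.05 0 0 0 -0.03 0;0 0.05 0 0 0 -0.03 0;-0.01 0.04 0 0 0 -0.02 0;0 0.04 0 0 0 -0.02 0;0 0 0 0 0 0 0;0 0 0 0 0 0 0")

```text
time_s: 37.7
eef_pos: [474.4, -37.1, 32.6]
ee_rot: [0.001, 0.717, 0.697, -0.0]
force: [-2.9, -3.4, 8.8]
grip_width: 0.126
grip_force: 79.2
```

Run:
```python
from h import *
tool(); p=cam("top"); cv2.imwrite("pics/t17.png",p["pixels"])
for z,c in ((102,(478,80)),): print(tkey(p,z,c,show="pics/k17.png"))
print(blobs(p,68,(400,560,20,150),green,20,.5))
# dark tray edges on plane z=8 in front of stack
w=cam("wrist"); cv2.imwrite("pics/w17.png",w["pixels"]); print(boxes_of(p,"upper_key")[:2],boxes_of(w,"upper_key")[:1])
```

```text
tcp [474.4 -37.1  32.6] xyaw 88.45 F [-2.9 -3.4  8.8] gw 0.126 gf 79.2 t 37.7
(array([476.41,  80.82,  88.73]), np.float64(0.073))
[(438.0, 84.8, 24.1, 12.0, np.float32(178.3)), (517.5, 80.8, 26.0, 18.5, np.float32(0.0))]
[{'position': [249.5, 247.9], 'confidence': 0.68}] [{'position': [313.2, 98.1], 'confidence': 0.94}]
```

Emit:
drive_tool(commands="0.01 0.07 0 0 0 0 0;0.003 0.1 0 0 0 0 0;0.003 0.1 0 0 0 0 0;0.003 0.1 0 0 0 0 0;0.003 0.1 0 0 0 0 0;0.003 0.1 0 0 0 0 0;0.003 0.1 0 0 0 0 0;0.002 0.08 0 0 0 0 0;0 0 0 0 0 0 0")

```text
time_s: 38.65
eef_pos: [477.9, 39.0, 32.6]
ee_rot: [0.001, 0.717, 0.697, 0.001]
force: [1.0, 3.6, 6.2]
grip_width: 0.127
grip_force: 78.9
```

Run:
```python
from h import *
tool(); p=cam("top"); print(tkey(p,102,(482,156)))
```

```text
tcp [477.9  39.   32.6] xyaw 88.42 F [1.  3.6 6.2] gw 0.127 gf 78.9 t 38.6
(array([480.79, 156.97,  88.31]), np.float64(0.342))
```

Emit:
drive_tool(commands="0.002 0.08 0 0 0 0 0;0.003 0.1 0 0 0 0 0;0.003 0.1 0 0 0 0 0;0.003 0.1 0 0 0 0 0;0.003 0.1 0 0 0 0 0;0.003 0.1 0 0 0 0 0;0.003 0.1 0 0 0 0 0;0.003 0.1 0 0 0 0 0;0.002 0.07 0 0 0 0 0;0 0 0 0 0 0 0")

```text
time_s: 39.53
eef_pos: [480.3, 123.8, 32.6]
ee_rot: [0.001, 0.717, 0.697, 0.001]
force: [1.1, 1.4, 6.1]
grip_width: 0.127
grip_force: 78.9
```

Emit:
drive_tool(commands="0.001 0.05 0 0 0 0 0;0.002 0.05 0 0 0 0 0;0.001 0.05 0 0 0 0 0;0.001 0.04 0 0 0 0 0;0 0.02 0 0 0 0 0;0 0 0 0 0 0 0")

```text
time_s: 40.03
eef_pos: [480.9, 143.8, 32.6]
ee_rot: [0.001, 0.717, 0.697, 0.0]
force: [0.9, -6.2, 5.8]
grip_width: 0.123
grip_force: 79.0
```

Emit:
drive_tool(commands="0 0.02 0 0 0 0 0;0 0.02 0 0 0 0 0;0 0 0 0 0 0 0")

```text
time_s: 40.28
eef_pos: [480.8, 147.5, 32.6]
ee_rot: [0.001, 0.717, 0.697, 0.0]
force: [-0.1, -8.5, 6.7]
grip_width: 0.128
grip_force: 79.1
```

Emit:
drive_tool(commands="0 0.02 0 0 0 0 0;0 0.01 0 0 0 0 0;0 0 0 0 0 0 0")

```text
time_s: 40.53
eef_pos: [480.9, 149.5, 32.6]
ee_rot: [0.002, 0.717, 0.697, -0.0]
force: [-0.7, -16.7, 7.5]
grip_width: 0.13
grip_force: 79.3
```

Emit:
drive_tool(commands="0 0.02 0 0 0 0 0;0 0.02 0 0 0 0 0;0 0 0 0 0 0 0;0 0 0 0 0 0 0")

```text
time_s: 40.87
eef_pos: [480.9, 149.7, 32.6]
ee_rot: [0.003, 0.717, 0.697, -0.003]
force: [-2.6, -48.4, 12.4]
grip_width: 0.126
grip_force: 79.8
```

Emit:
drive_tool(commands="0 -0.02 0 0 0 0 0;0 -0.015 0 0 0 0 0;0 0 0 0 0 0 0;0 0 0 0 0 0 0")

```text
time_s: 41.2
eef_pos: [480.9, 149.6, 32.6]
ee_rot: [0.002, 0.717, 0.697, -0.001]
force: [-0.6, -20.1, 8.3]
grip_width: 0.132
grip_force: 79.2
```

Emit:
drive_tool(commands="0 0 0 0 0 0 50;0 0 0 0 0 0 50;0 0 0 0 0 0 50;0 0 0 0 0 0 50;0 0 0 0 0 0 50;0 0 0.2 0 0 0 50;0 -0.1 0.3 0 0 0 50;0 -0.2 0.4 0 0 0 50;0 -0.3 0.4 0 0 0 50;0 -0.3 0.3 0 0 0 50;0 -0.3 0.3 0 0 0 50;0 -0.3 0 0 0 0 50;0 -0.3 0 0 0 0 50;0 0 0 0 0 0 50;0 0 0 0 0 0 50")

```text
time_s: 42.45
eef_pos: [479.8, -21.4, 211.0]
ee_rot: [-0.0, 0.718, 0.696, 0.0]
force: [0.7, 0.0, 0.1]
grip_width: 0.503
grip_force: 0.0
```

Run:
```python
from h import *
tool(); p=cam("top"); cv2.imwrite("pics/t18.png",p["pixels"])
print(tkey(p,102,(483,266)),blobs(p,68,(400,570,190,340),green,20,.5))
for o in ("mug","bowl","headlamp","oil","tape","nut_tool","cam_a_mid","nut_a_mid"): print(o,[(np.round(b["position"]).tolist(),round(b["confidence"],2)) for b in boxes_of(p,o)[:3]])
s=cam("scene"); print(fit3(s,76,102,(482,266,88),up=4),fit3(s,76+15,102+15,(482,266,88),up=4),fit3(p,76,102,(482,266,88),up=4,seg=orange))
print(boxes_of(s,"cam_a_mid"),boxes_of(s,"nut_a_mid"))
```

```text
tcp [479.8 -21.4 211. ] xyaw 88.25 F [0.7 0.  0.1] gw 0.503 gf 0.0 t 42.5
(array([483.8 , 266.56,  86.56]), np.float64(0.055)) [(444.7, 266.8, 25.2, 20.6, np.float32(176.7)), (524.8, 264.8, 25.5, 20.5, np.float32(0.0))]
mug [([148.0, 171.0], 0.72)]
bowl [([267.0, 130.0], 0.65), ([190.0, 242.0], 0.54)]
headlamp [([228.0, 147.0], 0.95)]
oil [([319.0, 140.0], 0.77)]
tape [([500.0, 228.0], 0.92)]
nut_tool []
cam_a_mid []
nut_a_mid []
([482.64, 265.85, 82.01], 0.73) ([488.62, 267.65, 76.41], 0.785) ([484.3, 268.16, 85.11], 0.18)
[] [{'position': [272.7, 262.4], 'confidence': 0.67}, {'position': [260.6, 223.0], 'confidence': 0.62}, {'position': [414.7, 279.4], 'confidence': 0.59}]
```

Run:
```python
from h import *
for f in ("top0.npy","top1.npy"):
    p=np.load(f,allow_pickle=True).item(); print(blobs(p,10,(150,900,-750,700),orange,60),blobs(p,10,(150,740,-750,700),green,60))
p=cam("top"); print(blobs(p,10,(150,900,-750,700),orange,60),blobs(p,10,(150,740,-750,700),green,60))
```

```text
[(338.6, -350.1, 124.6, 8.4, np.float32(95.4)), (368.7, -626.8, 16.7, 12.1, np.float32(174.3)), (402.0, -351.5, 52.0, 27.0, np.float32(0.0)), (456.5, 48.0, 54.0, 27.0, np.float32(90.0)), (628.0, -321.5, 55.0, 26.0, np.float32(90.0)), (619.6, -254.0, 121.9, 4.6, np.float32(6.0)), (678.1, -22.6, 31.3, 30.5, np.float32(35.5)), (760.1, -277.9, 52.5, 23.6, np.float32(88.3)), (758.8, 118.3, 28.5, 7.2, np.float32(31.0))] [(657.1, 139.3, 26.9, 20.4, np.float32(101.3)), (674.1, 60.1, 27.3, 20.2, np.float32(69.4))]
[(323.0, 298.1, 20.9, 12.1, np.float32(97.6)), (459.5, 54.0, 54.0, 25.0, np.float32(90.0)), (452.0, 115.1, 127.3, 6.0, np.float32(8.3)), (760.0, -276.5, 55.0, 24.0, np.float32(90.0))] [(419.8, 42.2, 25.8, 18.8, np.float32(5.2)), (502.9, 54.9, 27.3, 18.2, np.float32(8.1))]
[(386.5, -618.5, 23.0, 9.0, np.float32(90.0)), (490.5, 294.0, 56.0, 25.0, np.float32(90.0)), (491.0, 352.4, 126.2, 6.1, np.float32(178.5)), (760.9, -272.2, 64.0, 24.9, np.float32(88.9))] [(446.8, 282.6, 26.6, 20.7, np.float32(175.6)), (531.0, 280.5, 26.0, 21.0, np.float32(0.0))]
```

```bash
python3 -c "
from rig import finish_job
print(finish_job())"
```

```text
the job is handed in; nothing more can be done
None
```

The tray is packed, fully home against the blue back plate and released, and the job is handed in. The one cam present is in the lower tier and both green nuts are in the upper. The push stopped dead at the plate, and the last overhead picture showed both nuts in place; the cam can't be seen there, and I last saw it in its bay just before the upper tier went on.

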